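Put the bun foot back in the glass-topped showcase

TASK

Slide the showcase's right-hand glass top open, stand the bun foot upright on the empty cork pad inside, and slide the glass fully shut again. The glass has no handle and lies in its track, so press closed fingertips on top of it and drag it along, but never load the showcase or its glass with more than 25 N. Leave the other furniture-foot samples where they are.

Things in the scene. Friction and masses are not known exactly. Their poses are not given: they have to be found in the camera images.
- case: Low counter showcase, fixed to the desk, 264 (its x) x 420 (its y) x 66 mm high. Origin: centre of its underside; axes as the robot's at yaw 0 (y along its length, to the left). Walls 12 mm; inner floor at z = 10 mm; two dividers along y at x = -40 and 40 mm, 3 mm thick, to z = 26 mm, make three bays. Rims at z = 66 to 67 mm. Glass is free between x = -114 and 114 mm.
- case_end (a point): Inside face of the showcase's right end wall, at mid-width and at the top of the wall: case x = 0, y = -198, z = 66 mm. The shut pane's edge butts against this wall.
- upper_edge (a point): Middle of the right-hand edge of the fixed upper pane, on its top face: case x = 0, y = -3, z = 64 mm. This pane, 4 mm thick, covers the left half of the showcase; the sliding pane passes 3 mm under it and is covered left of this edge, which stands 7 mm above the sliding pane.
- pane (a joint): How far the sliding lower pane (right half) is open, m: 0 shut against the right end wall, 0.16 at its stop; grows as it slides to the case's +y (left), under the fixed pane. It may start up to 12 mm open. It drags stiffly in its felt track (about 4 N) and stays where it is left. It cannot be lifted and does not give downwards. A press of 12 to 18 N carries it along; a lighter one slips.
- pane_edge (a point): In the track of the sliding pane (clear glass, 4 mm thick, greenish edge), at mid-width: level with the pane's right-hand (case -y) edge and with the nominal height of its top, case z = 57 mm. The glass rests on felt packing that differs from case to case: its real top is up to 1.5 mm higher or lower than this. The pane reaches 205 mm from here towards case +y.
- bun_foot: Turned pale wooden bun foot, loose, standing on the desk to the right of the showcase: 36 mm tall, round, 30 mm across at its underside, 48 mm across from 10 to 26 mm up, 36 mm across at the top; 35 to 65 g. Origin: centre of its underside, z up.
- cork_pad: Square cork pad 64 x 64 x 3 mm fixed on the showcase floor in one of the three bays, at case y = -128 mm (70 mm from the right end wall) and case x = -80, 0 or 80 mm; the other bays hold samples. Origin: centre of its underside; its top is 3 mm higher. A bun foot on it clears the pane by 4 mm.
- cup_ferrule: Bystander in a bay: brass cup ferrule, round, 42 mm across at the top, 32 mm tall. Origin: centre of its underside.
- square_foot: Bystander in a bay: dark square stepped foot, 42 x 42 mm, 34 mm tall. Origin: centre of its underside.
- tapered_leg: Bystander on the desk to the right of the showcase, beyond the bun foot: pale tapered leg standing on its thin end, 90 mm tall, 38 mm across at the top, 20 mm at the foot. Origin: centre of its underside.
Things that resemble listed ones, but are neither listed nor needed, are in the scene too. What is shaped like the bun_foot but green or grey is not meant.

How it is judged (in metres and radians):
On the way, in this order (a step that is already met when the one before it is completed fails the run):
1. the glass is slid open by at least 65 mm (value of joint pane above 0.065 m), for 0.2 s.
2. the bun foot stands upright on the cork pad, let go (horizontal distance between bun_foot and cork_pad below 0.024 m and z of bun_foot in the frame of cork_pad below 0.006 m and angle between bun_foot's own z axis and vertical below 0.1 rad and contact force between the fingers and bun_foot below 0.05 N), for 0.2 s.
At the end, for the whole second after the job is handed in: The pane is shut to within 3 mm of the end wall; the bun foot stands upright (within 0.1 rad) and at rest on the cork pad, its centre within 24 mm of the pad's centre (value of joint pane below 0.003 m and horizontal distance between bun_foot and cork_pad below 0.024 m and z of bun_foot in the frame of cork_pad below 0.006 m and angle between bun_foot's own z axis and vertical below 0.1 rad and linear speed of bun_foot below 0.024 m/s); the robot touches nothing.
It fails at once if the fingers load the showcase or its glass with more than 25 N (contact force between the fingers and case above 25 N).
It fails at once if another sample is moved by more than 15 mm or knocked over (distance of any of cup_ferrule, square_foot, tapered_leg from where it was at the start of the episode above 0.015 m or angle between any of cup_ferrule, square_foot, tapered_leg's own z axis and vertical above 0.3 rad).
It also fails if it takes over 72 s, if anything falls off the work surface, if the arm or the gripper's body presses on something with over 40 N, if the wrist force passes 120 N, or if a joint passes its speed limit or range.

ROBOT

A 7-joint arm with a two-finger parallel gripper is mounted at the origin on the work surface. World frame = base frame: x ahead of the robot, y to its left, z up, the work surface at z = 0. Lengths are in m, angles in degrees, forces in N, time in s.
With the tool pointing down it reaches from about 0.4 to 0.85 m from the base axis. Payload 4.4 kg.
Tool frame: the origin (TCP) lies at the very end of the fingers, on their centre line; the grasp point (between the pads) lies 19 mm behind it (r.hold_point_z is the distance from the TCP to the grasp point, in m); z points along the fingers, y is the line along which they close (so a half turn about z gives the same grasp; the last joint's range is limited). The gripper opens to 94 mm and grips with 3 to 60 N. Pads are 16 mm wide; open, the fingers measure 119 mm over their backs; the gripper's body (75 mm by 177 mm) begins 78 mm behind the grasp point.
Start: joints at [70.428, 36.005, 2.206, 86.941, -1.547, 57.084, -1.146], TCP at [0.177, -0.625, 0.205] pointing down, gripper open.
Joint ranges: [-175.42, 175.42], [-21.48, 121.26], [-71.46, 75.88], [10.55, 141.38], [-63.04, 243.04], [13.31, 113.54], [-168.57, 168.57]. Speed limits (degrees/s): [147.25, 147.25, 180, 180, 180, 180, 180].

INTERFACE

Orientations are given as a 3x3 rotation matrix whose columns are the frame's x, y, z axes.
In Python, from rig import r gives the robot as it stands.
- The arm moves only by the tool arm_command, never from a script. Its argument "deltas" is a list of rows, each a list of 5 numbers: the shift along the tool's x, y, z in a scale on which 1.0 is 0.6 m, then the turn about the tool's z in parts of the range, where 1.0 means 2 rad, then the opening, from 0 (shut) to 1 (fully open). A call has 1 to 12 rows; each row is the pose to reach, as a shift and turn from the pose commanded when the call began, along the tool's axes at that moment; what a row does not reach only later rows make up. A row lasts 1/12 s, in which the tool goes at most 41.7 mm and 7.16 degrees, less where a joint would pass 70% of its speed; a pose out of reach is approached as far as the arm can. A shift or turn number past 1, either way, is cut back to 1. A call with a gripper value outside its range is refused whole. The fingers move at their own pace and stop on an object; "grip_force" is the grip in N (left out, the last holds). Time passes only in rows, so rows that repeat a pose let the fingers close. It gives the time, the measured TCP pose, the force, the opening and the grip force at its end, in the units of the state.
- r.state(): the state, without advancing time (a new reading comes with each control period).
- r.read_camera(name): name is "scene" or "side" or "wrist"; returns a dict with "frame" (384x512x3 uint8, red, green, blue), "K" (3x3 intrinsics, pixels), "R" (3x3) and "t" (3): a world point X has camera coordinates R X + t; the wrist camera has in their place "mount" (4x4, takes a point from camera to tool coordinates, whose origin is the TCP and whose axes are the flange's). Camera axes: x right, y down, z forward; pixel columns grow to the right and rows downward; lengths in m; the calibration is good to about 2 mm. A picture is of the moment at which its call begins: read the wrist's pose just before it. There is no depth.
- r.job_done(): hands the job in; it is judged then, once.
The state is a dict: "time_s": time; "joints": joint angles; "joint_vel": joint speeds; "effort": joint torques, N m; "tool_pos": TCP position; "tool_rot": TCP orientation; "contact_force": force on the tool from outside, world axes, zero at the start; "torque": the same for the moment, N m; "finger_gap": opening from 0.0 (shut) to 1.0 (fully open); "grasp_force": force on a finger pad.
Only numpy, scipy, OpenCV 4.12 (cv2) and the standard library are available. Lean on these libraries where they do the work, as an engineer would, in place of code of your own. Each camera call takes 0.05 s, during which the arm holds its last target. There are 200 camera calls.

## Working session

There is one attempt and no reset: what is moved stays moved. The work goes in short steps, Python scripts to look and compute and a tool call to move; the robot and the scene stay as the last step left them, time stands still between calls to the robot, and variables do not carry over. Pictures are saved under pics/ and viewed, at most 13 in all, crops included, and the job is handed in when it is done.

Besides the shell and the picture viewer there is one more tool, called after "Request:" as name(argument=value, ...), one argument or row to a line, values as JSON. arm_command: Moves the arm, as the interface text tells. Its arguments: {"type":"object","properties":{"deltas":{"type":"array","items":{"type":"array","items":{"type":"number"}}},"grip_force":{"type":"number"}},"required":["deltas"]}

```bash
ls; mkdir -p pics; python3 - <<'E'
from rig import r
import cv2,numpy as np,json
s=r.state()
print(s)
ims=[]
for n in ("scene","side"):
    c=r.read_camera(n); cv2.imwrite(f"pics/{n}0.png",c["frame"][:,:,::-1]); np.savez(f"pics/{n}0.npz",**c)
    print(n,c["K"],c["R"],c["t"])
c=r.read_camera("wrist"); cv2.imwrite("pics/wrist0.png",c["frame"][:,:,::-1]); print(c["K"],c["mount"]); np.savez("pics/wrist0.npz",**c,pos=s["tool_pos"],rot=s["tool_rot"])
E
```

```text
pics
{'time_s': 0.0, 'joints': array([70.42845562, 36.05828128,  2.2040043 , 86.99646203, -1.54823932,
       57.08366173, -1.14487713]), 'joint_vel': array([ 0.08639964, -0.13321896,  0.01566269, -0.00892892,  0.02827698,
       -0.00512591, -0.06842556]), 'effort': array([-3.73289640e-04, -5.49724460e+01,  1.14332981e+00, -1.86634058e+01,
       -5.22307120e-02,  2.37360393e-02,  1.64277772e-04]), 'tool_pos': array([ 0.17683326, -0.62478062,  0.20455919]), 'tool_rot': array([[ 9.62214838e-01,  2.72290869e-01, -5.36810160e-04],
       [ 2.72291397e-01, -9.62213118e-01,  1.81944209e-03],
       [-2.11083111e-05, -1.89686296e-03, -9.99998201e-01]]), 'contact_force': array([-0.36225612,  0.31537202,  0.35511446]), 'torque': array([-0.00375616, -0.01155324,  0.02587127]), 'grasp_force': 0.0, 'finger_gap': 0.9967693396129965}
scene [[456.43713106   0.         253.71680126]
 [  0.         456.43713106 188.95693465]
 [  0.           0.           1.        ]] [[-0.84276154  0.53816236 -0.01158688]
 [ 0.32792663  0.49622474 -0.80388129]
 [-0.42686896 -0.68127988 -0.5946769 ]] [ 0.54706481 -0.08579573  1.18683847]
side [[441.11440134   0.         256.58677636]
 [  0.         441.11440134 194.68532515]
 [  0.           0.           1.        ]] [[-0.75722434 -0.65314302 -0.00393574]
 [-0.32564607  0.38274895 -0.86455646]
 [ 0.56618542 -0.65338154 -0.50252028]] [0.35168893 0.28760157 0.72159196]
[[286.01732919   0.         250.94193273]
 [  0.         286.01732919 193.39864755]
 [  0.           0.           1.        ]] [[ 9.78917948e-04 -9.62516585e-01 -2.71221064e-01  7.84869644e-02]
 [ 9.99999433e-01  1.05588910e-03 -1.37870460e-04  3.25110141e-04]
 [ 4.19081969e-04 -2.71220775e-01  9.62517073e-01 -1.78621582e-01]
 [ 0.00000000e+00  0.00000000e+00  0.00000000e+00  1.00000000e+00]]
```

View pics/scene0.png

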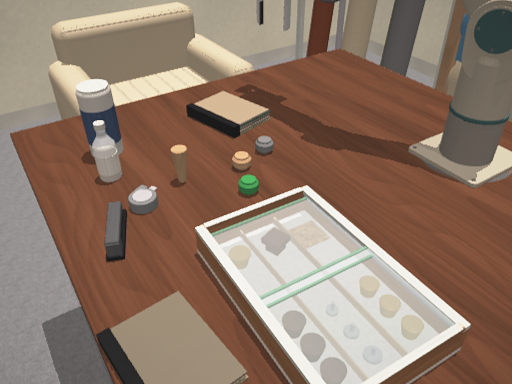

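View pics/side0.png

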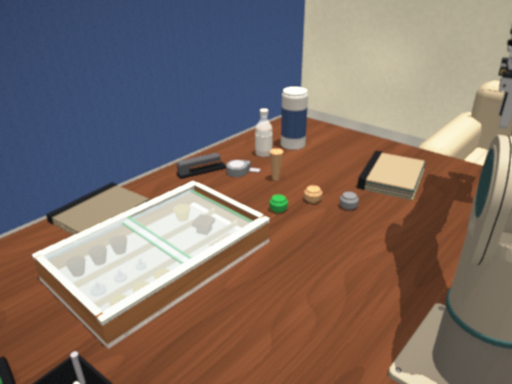

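View pics/wrist0.png

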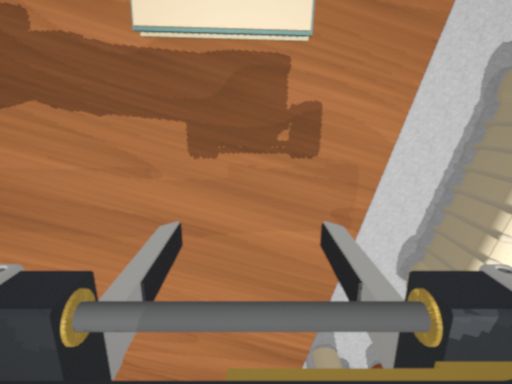

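The scene view shows the case with its near corner at about (305,190) and far corner at (198,235). The cork pad is at (310,235) in the bay nearest the robot, the bun foot at (242,160), the leg at (180,163) and the decoys at (248,184) and (264,144). The side view shows the bun foot at (313,194). The wrist view shows only desk.

```bash
cat > h.py <<'E'
import numpy as np,cv2
def ray(c,uv):
    d=np.linalg.inv(c["K"])@np.array([uv[0],uv[1],1.]); R=c["R"]; return -R.T@c["t"],R.T@d
def plane(c,uv,z):
    o,d=ray(c,uv); return o+d*(z-o[2])/d[2]
def tri(rs):
    A=0;b=0
    for o,d in rs:
        d=d/np.linalg.norm(d);P=np.eye(3)-np.outer(d,d);A=A+P;b=b+P@o
    X=np.linalg.solve(A,b); return X,[np.linalg.norm((np.eye(3)-np.outer(d,d)/(d@d))@(X-o)) for o,d in rs]
def proj(c,X):
    p=c["K"]@(c["R"]@np.asarray(X,float)+c["t"]);return p[:2]/p[2]
def wcam(c,pos,rot):
    M=c["mount"];T=np.eye(4);T[:3,:3]=rot;T[:3,3]=pos;W=np.linalg.inv(T@M)
    return dict(K=c["K"],R=W[:3,:3],t=W[:3,3],frame=c["frame"])
E
python3 - <<'E'
from h import *
C={n:dict(np.load(f"pics/{n}0.npz")) for n in("scene","side")}
boxes={"scene":{"bun":(225,145,256,174),"leg":(165,140,195,190)},"side":{"bun":(300,180,328,207),"leg":(265,145,290,185)}}
ctr={}
for n,c in C.items():
    f=c["frame"];hsv=cv2.cvtColor(f,cv2.COLOR_RGB2HSV)
    for k,(a,b,x,y) in boxes[n].items():
        h=hsv[b:y,a:x]; m=((h[...,2]>165)&(h[...,0]<25)&(h[...,1]>60)).astype(np.uint8)
        N,L,S,ce=cv2.connectedComponentsWithStats(m);i=1+np.argmax(S[1:,4]);s=S[i]
        ctr[n,k]=(a+s[0]+(s[2]-1)/2,b+s[1]+(s[3]-1)/2); print(n,k,s,ctr[n,k])
for k in("bun","leg"):
    print(k,tri([ray(C[n],ctr[n,k]) for n in C]),[plane(C[n],ctr[n,k],.018) for n in C])
a=cv2.resize(C["scene"]["frame"][180:384,190:465,::-1],None,fx=2.9,fy=2.9,interpolation=cv2.INTER_CUBIC)
cv2.imwrite("pics/sc1.png",a)
a=cv2.resize(C["side"]["frame"][175:350,30:280,::-1],None,fx=3.2,fy=3.2,interpolation=cv2.INTER_CUBIC)
cv2.imwrite("pics/si1.png",a)
E
```

```text
scene bun [  7   6  19  13 178] (np.float64(241.0), np.float64(157.0))
scene leg [  5   4  17  10 122] (np.float64(178.0), np.float64(148.5))
side bun [  4   4  19  14 189] (np.float64(313.0), np.float64(190.5))
side leg [ 4  3 15  7 88] (np.float64(276.0), np.float64(151.0))
bun (array([ 0.50795905, -0.2804074 ,  0.02867019]), [np.float64(0.0013714659260269867), np.float64(0.0013714659260268683)]) [array([ 0.50045447, -0.29259311,  0.018     ]), array([ 0.51915403, -0.29884156,  0.018     ])]
leg (array([ 0.65942827, -0.31040097,  0.08923563]), [np.float64(0.001060229623910418), np.float64(0.0010602296239105964)]) [array([ 0.61683801, -0.41970025,  0.018     ]), array([ 0.75712142, -0.43549379,  0.018     ])]
```

View pics/sc1.png

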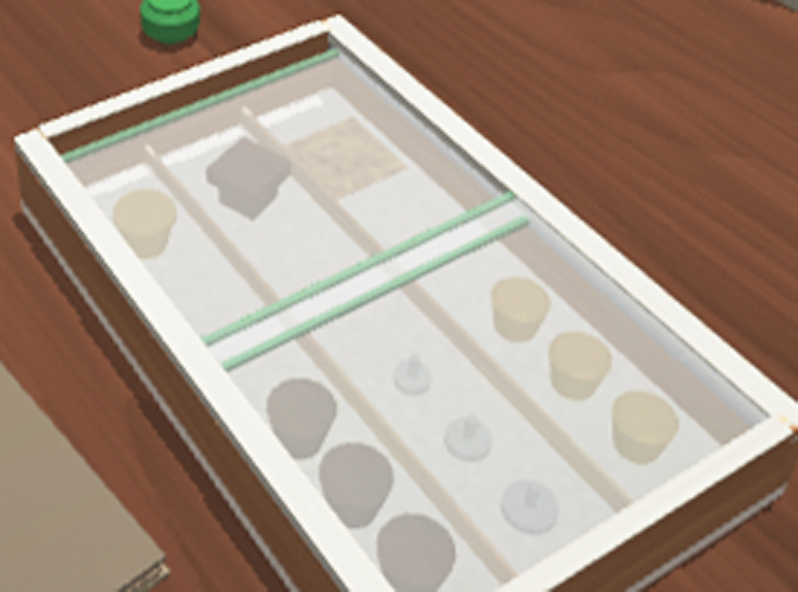

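View pics/si1.png

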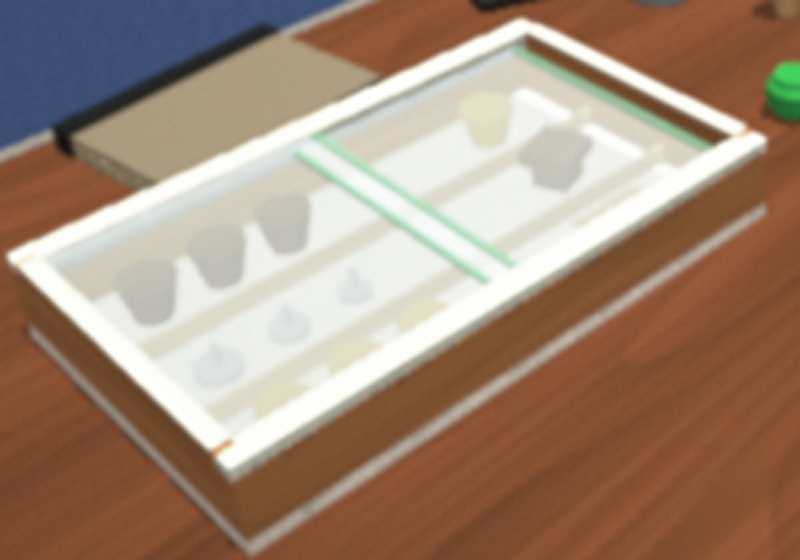

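The crops show the rim corners and the green pane edges clearly. In the scene crop the corners are at (340,15) and (18,140), and the pane edge runs (65,157)–(338,53). In the side crop the corners are at (523,18), (766,140), (228,472) and (8,258).

```bash
python3 - <<'E'
from h import *
from scipy.optimize import least_squares
C={n:dict(np.load(f"pics/{n}0.npz")) for n in("scene","side")}
S=lambda u,v:(190+u/2.9-.3,180+v/2.9-.3); D=lambda u,v:(30+u/3.2-.3,175+v/3.2-.3)
P=[("scene",S(340,15),(-.132,-.21)),("scene",S(18,140),(.132,-.21)),
("side",D(523,18),(.132,-.21)),("side",D(766,140),(-.132,-.21)),("side",D(228,472),(-.132,.21)),("side",D(8,258),(.132,.21))]
def f(p):
    e=[]
    for n,uv,(x,y) in P:
        X=plane(C[n],uv,.067);c,s=np.cos(p[2]),np.sin(p[2]); e+=[X[0]-(p[0]+c*x-s*y),X[1]-(p[1]+s*x+c*y)]
    return e
q=least_squares(f,[.55,0,0]).x; print(q[:2],np.degrees(q[2]),np.round(np.array(f(q)).reshape(-1,2)*1000,1))
c,s=np.cos(q[2]),np.sin(q[2]);Ri=np.array([[c,s],[-s,c]])
def cs(n,uv,z): return np.round(1000*Ri@(plane(C[n],uv,z)[:2]-q[:2]),1)
for nm,n,uvs,z in [("pane","scene",[S(65,157),S(338,53)],.057),("upper","scene",[S(205,342),S(515,197)],.064),("paneL","scene",[S(225,367),S(527,221)],.057),
 ("pane","side",[D(518,48),D(710,148)],.057),("upper","side",[D(320,138),D(512,264)],.064),("paneL","side",[D(300,152),D(488,280)],.057),("pad","scene",[S(345,158)],.013)]:
    print(nm,n,[cs(n,u,z) for u in uvs])
print("bun in case",Ri@(np.array([.508,-.2804])-q[:2]))
E
```

```text
[0.61448512 0.15061271] -1.5580469941493869 [[ 2.3  2.9]
 [ 0.8  4.2]
 [ 0.4 -4.6]
 [-1.6 -0.2]
 [ 0.2  0.1]
 [-2.  -2.4]]
pane scene [array([ 109.5, -184.9]), array([-109.4, -180.8])]
upper scene [array([115.4,   0.2]), array([-110. ,    3.5])]
paneL scene [array([112.1,  15.9]), array([-107.5,   18.4])]
pane side [array([ 111.5, -190.4]), array([-100.9, -187.4])]
upper side [array([106.7,  -3.6]), array([-105.3,   -1.8])]
paneL side [array([111.6,  10.8]), array([-99.2,  13.2])]
pad scene [array([ -77.7, -125.1])]
bun in case [-0.09472665 -0.43374866]
```

Careful with the scale: shifts go in shares of 0.6 m and turns go in shares of 2 rad. That gives: 0.36 m / 0.6 = 0.6, -0.26 m / 0.6 = -0.4333, 0.307 rad / 2 = 0.1535.

Request:
arm_command(
  deltas=[
    [0.6,-0.4333,0,0.1535,0.5],
    [0.6,-0.4333,0,0.1535,0.5],
    [0.6,-0.4333,0,0.1535,0.5],
    [0.6,-0.4333,0,0.1535,0.5],
    [0.6,-0.4333,0,0.1535,0.5],
    [0.6,-0.4333,0,0.1535,0.5],
    [0.6,-0.4333,0,0.1535,0.5],
    [0.6,-0.4333,0,0.1535,0.5],
    [0.6,-0.4333,0,0.1535,0.5],
    [0.6,-0.4333,0,0.1535,0.5],
    [0.6,-0.4333,0,0.1535,0.5],
    [0.6,-0.4333,0,0.1535,0.5],
  ],
)

```text
time_s: 1.15
tool_pos: [0.4574, -0.2703, 0.2052]
tool_rot: [[1.0, -0.02, 0.002], [-0.02, -1.0, 0.004], [0.002, -0.004, -1.0]]
contact_force: [-0.8, 0.1, 0.2]
finger_gap: 0.499
grasp_force: 0.0
```

```bash
cat > w.py <<'E'
from h import *
def grab(name):
    from rig import r
    s=r.state(); c=r.read_camera("wrist"); w=wcam(c,s["tool_pos"],s["tool_rot"])
    np.savez(f"pics/{name}.npz",**w); cv2.imwrite(f"pics/{name}.png",w["frame"][:,:,::-1]); return w
E
python3 -c "
from w import *
w=grab('w1')
for n,u,z in(('scene',(248,184),.018),('scene',(264,144),.018)): print(plane(dict(np.load('pics/scene0.npz')),u,z))
for X in [(.508,-.28,.036),(.508,-.28,0)]: print(proj(w,X))
"
```

```text
[ 0.54772318 -0.18325779  0.018     ]
[ 0.41623021 -0.31359603  0.018     ]
[258.45154639 137.21027556]
[257.88114682 135.02667836]
```

To row units: -0.18 m / 0.6 = -0.3, 0.14 m / 0.6 = 0.2333.

Request:
arm_command(
  deltas=[
    [0.2333,-0.3,0,0,0],
    [0.2333,-0.3,0,0,0],
    [0.2333,-0.3,0,0,0],
    [0.2333,-0.3,0,0,0],
    [0.2333,-0.3,0,0,0],
    [0.2333,-0.3,0,0,0],
    [0.2333,-0.3,0,0,0],
  ],
)

```text
time_s: 1.78
tool_pos: [0.601, -0.0969, 0.2049]
tool_rot: [[1.0, -0.025, 0.002], [-0.025, -1.0, 0.003], [0.001, -0.003, -1.0]]
contact_force: [0.0, -0.0, -0.4]
finger_gap: 0.039
grasp_force: 0.0
```

```bash
python3 -c "
from w import *
w=grab('w2')
a=cv2.imread('pics/w1.png');b=cv2.imread('pics/w2.png');cv2.imwrite('pics/w12.png',cv2.resize(np.vstack([a[:300],b[:300]]),(512,600)))
"
```

```text
(no output)
```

View pics/w12.png

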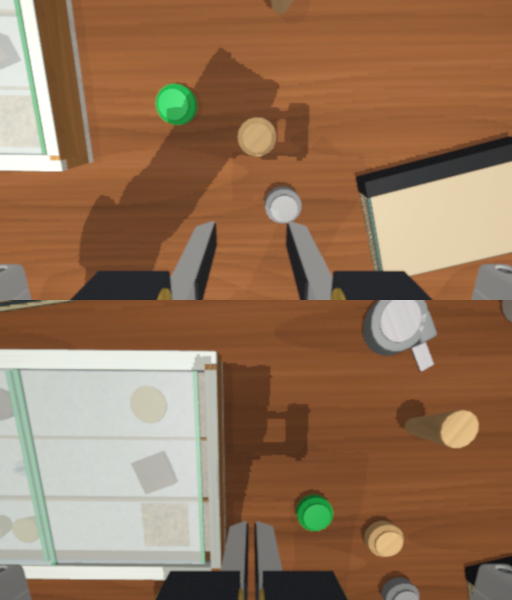

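The upper half (w1) shows the bun at (257,137), as predicted, with green at (176,103) and grey at (283,205). In the lower half (w2) the pane edge runs about (196,70)–(207,263), and the pad is at (165,224).

```bash
python3 -c "
from w import *
w1=dict(np.load('pics/w1.npz'));w=dict(np.load('pics/w2.npz'))
print('bun',plane(w1,(257,136.5),.03),'green',plane(w1,(176,103),.03),'grey',plane(w1,(283,207),.03))
print('bun w2',plane(w,(387,240),.03))
hsv=cv2.cvtColor(w['frame'],cv2.COLOR_RGB2HSV).astype(int)
for v in (90,130,180,220,250):
  row=hsv[v]; g=[u for u in range(0,240) if 60<row[u,0]<95 and row[u,1]>50]; print(v,g)
  f=w['frame'][v]
  print(' '.join('%d:%s'%(u,tuple(f[u].tolist())) for u in range(190,226,2)))
for n,u,z in [('rimTR',(217,52),.067),('rimBR',(219,265),.067),('pad',(165,224),.013)]: print(n,plane(w,u,z))
"
```

```text
bun [ 0.50841001 -0.27836334  0.03      ] green [ 0.5491904  -0.18316227  0.03      ] grey [ 0.41748976 -0.31096554  0.03      ]
bun w2 [ 0.51100312 -0.27749563  0.03      ]
90 [18, 19]
190:(218, 220, 218) 192:(210, 218, 212) 194:(179, 214, 189) 196:(172, 209, 182) 198:(158, 172, 154) 200:(183, 177, 166) 202:(185, 178, 168) 204:(185, 181, 170) 206:(188, 190, 180) 208:(189, 191, 181) 210:(187, 190, 179) 212:(189, 191, 182) 214:(189, 191, 182) 216:(162, 159, 147) 218:(98, 70, 45) 220:(94, 65, 38) 222:(103, 80, 61) 224:(90, 59, 40)
130 []
190:(217, 219, 218) 192:(216, 219, 217) 194:(206, 218, 209) 196:(181, 214, 190) 198:(172, 208, 182) 200:(167, 170, 155) 202:(188, 181, 171) 204:(188, 182, 172) 206:(186, 185, 174) 208:(189, 192, 181) 210:(188, 190, 180) 212:(188, 190, 181) 214:(188, 190, 181) 216:(181, 182, 173) 218:(119, 102, 85) 220:(94, 62, 35) 222:(101, 78, 59) 224:(87, 62, 45)
180 []
190:(214, 217, 213) 192:(214, 217, 213) 194:(214, 217, 213) 196:(207, 216, 208) 198:(176, 212, 186) 200:(167, 205, 177) 202:(161, 166, 150) 204:(180, 174, 163) 206:(180, 175, 164) 208:(184, 183, 172) 
[... 338 characters left out ...]
7, 181, 169) 208:(184, 179, 168) 210:(185, 186, 175) 212:(182, 184, 175) 214:(178, 180, 171) 216:(181, 183, 173) 218:(175, 177, 165) 220:(116, 100, 83) 222:(93, 62, 33) 224:(105, 84, 68)
250 [44, 49, 50, 201, 202, 203]
190:(204, 207, 202) 192:(205, 209, 203) 194:(206, 210, 204) 196:(205, 210, 204) 198:(204, 209, 203) 200:(178, 203, 183) 202:(152, 196, 165) 204:(138, 162, 138) 206:(166, 158, 146) 208:(172, 164, 151) 210:(176, 174, 163) 212:(181, 183, 173) 214:(179, 181, 172) 216:(177, 180, 170) 218:(179, 181, 171) 220:(145, 143, 130) 222:(92, 63, 36) 224:(103, 87, 75)
rimTR [ 0.73961525 -0.06593274  0.067     ]
rimBR [ 0.49947891 -0.05500197  0.067     ]
pad [0.53400427 0.02422601 0.013     ]
```

```bash
python3 -c "
from w import *
w=dict(np.load('pics/w2.npz'))
for nm,z,pts in [('outer',.067,[(216.7,90),(218.5,180),(220.5,250)]),('inner',.066,[(205,90),(208,180),(210.5,250)]),('paneL',.057,[(193,90),(197,180),(199.5,250)]),('paneR',.057,[(197.5,90),(201,180),(204,250)])]:
  P=np.array([plane(w,p,z) for p in pts]);k=np.polyfit(P[:,0],P[:,1],1);print(nm,P[:,:2].round(4).tolist(),'slope deg',np.degrees(np.arctan(k[0])),'y at x=.61',np.polyval(k,.61))
"
```

```text
outer [[0.7035, -0.0636], [0.6072, -0.0602], [0.5198, -0.0579]] slope deg -1.7729917641306905 y at x=.61 -0.060585847338985976
inner [[0.7038, -0.0512], [0.6072, -0.0482], [0.5196, -0.0456]] slope deg -1.7573393784179179 y at x=.61 -0.048313744257010405
paneL [[0.7048, -0.0369], [0.6055, -0.0338], [0.5154, -0.0302]] slope deg -2.0216405654871075 y at x=.61 -0.03369606819219183
paneR [[0.7047, -0.0418], [0.6054, -0.0385], [0.5152, -0.0359]] slope deg -1.7839155169923766 y at x=.61 -0.038758305167886684
```

To row units: 0.139 m / 0.6 = 0.2317, 0.07 m / 0.6 = 0.1167, 0.007 rad / 2 = 0.0035.

Request:
arm_command(
  deltas=[
    [0.01,-0.1333,0,0,0],
    [0.01,-0.1333,0.05,0.0035,0],
    [0.01,-0.1333,0.1167,0.0035,0],
    [0.01,-0.1333,0.1833,0.0035,0],
    [0.01,-0.1333,0.2167,0.0035,0],
    [0.01,-0.1333,0.2317,0.0035,0],
    [0.01,-0.1333,0.2317,0.0035,0],
    [0.01,-0.1333,0.2317,0.0035,0],
  ],
  grip_force=20,
)

```text
time_s: 2.5
tool_pos: [0.607, -0.0241, 0.0673]
tool_rot: [[0.999, -0.041, 0.001], [-0.041, -0.999, -0.001], [0.001, 0.001, -1.0]]
contact_force: [0.5, 0.2, 0.7]
finger_gap: 0.004
grasp_force: 0.0
```

To row units: -0.008 m / 0.6 = -0.0133, -0.004 m / 0.6 = -0.0067.

Request:
arm_command(
  deltas=[
    [0,-0.0067,0.0033,0,0],
    [0,-0.0133,0.0067,0,0],
    [0,-0.0133,0.01,0,0],
    [0,-0.0133,0.0117,0,0],
    [0,-0.0133,0.0117,0,0],
    [0,-0.0133,0.0117,0,0],
  ],
)

```text
time_s: 3.0
tool_pos: [0.6071, -0.014, 0.0597]
tool_rot: [[0.999, -0.038, 0.0], [-0.038, -0.999, -0.0], [0.0, 0.0, -1.0]]
contact_force: [0.5, 0.1, -0.1]
finger_gap: 0.005
grasp_force: 0.0
```

To row units: 0.002 m / 0.6 = 0.0033, 0.001 m / 0.6 = 0.0017.

Request:
arm_command(
  deltas=[
    [0,0,0.0017,0,0],
    [0,0,0.0033,0,0],
    [0,0,0.0033,0,0],
    [0,0,0.0033,0,0],
  ],
)

```text
time_s: 3.33
tool_pos: [0.6069, -0.014, 0.0574]
tool_rot: [[0.999, -0.038, -0.0], [-0.038, -0.999, -0.0], [-0.0, 0.0, -1.0]]
contact_force: [-0.2, -0.1, 0.5]
finger_gap: 0.001
grasp_force: 0.0
```

To row units: 0.001 m / 0.6 = 0.0017, 0.0005 m / 0.6 = 0.0008.

Request:
arm_command(
  deltas=[
    [0,0,0.0008,0,0],
    [0,0,0.0017,0,0],
    [0,0,0.0017,0,0],
    [0,0,0.0017,0,0],
  ],
)

```text
time_s: 3.67
tool_pos: [0.607, -0.0139, 0.0564]
tool_rot: [[0.999, -0.038, -0.0], [-0.038, -0.999, -0.0], [-0.0, 0.0, -1.0]]
contact_force: [0.5, -0.4, 0.2]
finger_gap: 0.003
grasp_force: 0.0
```

To row units: 0.001 m / 0.6 = 0.0017, 0.0005 m / 0.6 = 0.0008.

Request:
arm_command(
  deltas=[
    [0,0,0.0008,0,0],
    [0,0,0.0017,0,0],
    [0,0,0.0017,0,0],
    [0,0,0.0017,0,0],
  ],
)

```text
time_s: 4.0
tool_pos: [0.6071, -0.0139, 0.0559]
tool_rot: [[0.999, -0.038, 0.0], [-0.038, -0.999, 0.0], [0.0, -0.0, -1.0]]
contact_force: [-1.4, -0.1, 5.0]
finger_gap: 0.006
grasp_force: 2.4
```

Request:
arm_command(
  deltas=[
    [0,0,0.0008,0,0],
    [0,0,0.0013,0,0],
    [0,0,0.0013,0,0],
    [0,0,0.0013,0,0],
  ],
)

```text
time_s: 4.33
tool_pos: [0.6071, -0.0139, 0.0558]
tool_rot: [[0.999, -0.038, 0.0], [-0.038, -0.999, 0.0], [0.0, -0.0, -1.0]]
contact_force: [-2.9, -0.3, 10.5]
finger_gap: 0.007
grasp_force: 5.2
```

To row units: -0.018 m / 0.6 = -0.03, -0.014 m / 0.6 = -0.0233.

Request:
arm_command(
  deltas=[
    [0,0,0.001,0,0],
    [0,0,0.001,0,0],
    [0,-0.005,0.001,0,0],
    [0,-0.01,0.001,0,0],
    [0,-0.0167,0.001,0,0],
    [0,-0.0233,0.001,0,0],
    [0,-0.03,0.001,0,0],
  ],
)

```text
time_s: 4.92
tool_pos: [0.6077, 0.0014, 0.0558]
tool_rot: [[0.999, -0.04, 0.0], [-0.04, -0.999, -0.003], [0.001, 0.003, -1.0]]
contact_force: [-4.7, -3.9, 15.0]
finger_gap: 0.004
grasp_force: 7.2
```

To row units: -0.055 m / 0.6 = -0.0917, -0.04 m / 0.6 = -0.0667.

Request:
arm_command(
  deltas=[
    [0,-0.0083,0,0,0],
    [0,-0.0167,0,0,0],
    [0,-0.025,0,0,0],
    [0,-0.0333,0,0,0],
    [0,-0.0417,0,0,0],
    [0,-0.05,0,0,0],
    [0,-0.0583,0,0,0],
    [0,-0.0667,0,0,0],
    [0,-0.075,0,0,0],
    [0,-0.0833,0,0,0],
    [0,-0.0917,0,0,0],
  ],
)

```text
time_s: 5.83
tool_pos: [0.6095, 0.0566, 0.0558]
tool_rot: [[0.999, -0.04, -0.0], [-0.04, -0.999, -0.003], [-0.0, 0.003, -1.0]]
contact_force: [-4.5, -3.9, 15.1]
finger_gap: 0.008
grasp_force: 7.6
```

Request:
arm_command(
  deltas=[
    [0,-0.0083,0,0,0],
    [0,-0.0167,0,0,0],
    [0,-0.025,0,0,0],
    [0,-0.0333,0,0,0],
    [0,-0.0417,0,0,0],
    [0,-0.05,0,0,0],
    [0,-0.0583,0,0,0],
    [0,-0.0667,0,0,0],
    [0,-0.075,0,0,0],
    [0,-0.0833,0,0,0],
    [0,-0.0917,0,0,0],
    [0,-0.0917,0,0,0],
  ],
)

```text
time_s: 6.83
tool_pos: [0.6114, 0.1136, 0.0558]
tool_rot: [[0.999, -0.038, -0.001], [-0.038, -0.999, -0.001], [-0.001, 0.001, -1.0]]
contact_force: [-4.9, -1.3, 15.6]
finger_gap: 0.003
grasp_force: 7.7
```

To row units: 0.21 m / 0.6 = 0.35, -0.15 m / 0.6 = -0.25.

Request:
arm_command(
  deltas=[
    [0,0,-0.0167,0,0],
    [0,0,-0.0667,0,0],
    [0,0.0167,-0.1333,0,0],
    [-0.0167,0.0833,-0.2,0,0.3],
    [-0.0333,0.15,-0.25,0,0.65],
    [-0.05,0.2167,-0.25,0,0.65],
    [-0.0667,0.2833,-0.25,0,0.65],
    [-0.0833,0.35,-0.25,0,0.65],
    [-0.0833,0.35,-0.25,0,0.65],
  ],
)

```text
time_s: 7.58
tool_pos: [0.5521, -0.1005, 0.2051]
tool_rot: [[0.999, -0.045, 0.001], [-0.045, -0.999, -0.003], [0.001, 0.003, -1.0]]
contact_force: [-0.1, -0.4, 0.5]
finger_gap: 0.395
grasp_force: 0.0
```

```bash
python3 -c "
from w import *
w=grab('w3')
"
```

```text
(no output)
```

View pics/w3.png

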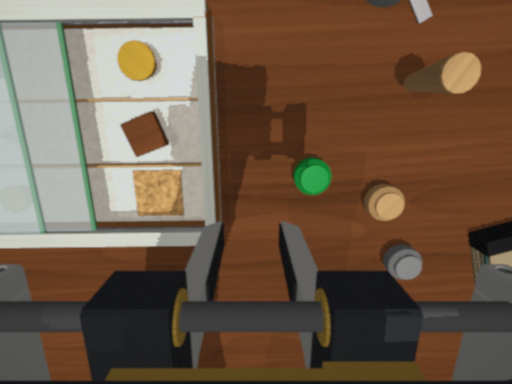

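The pane is open, with its edge at about (63,25)–(94,228). The pad at (159,192) is clear and the bun is at (386,202).

```bash
python3 -c "
from w import *
w=dict(np.load('pics/w3.npz'))
f=cv2.cvtColor(w['frame'],cv2.COLOR_RGB2HSV)
m=((f[...,0]>10)&(f[...,0]<22)&(f[...,1]>90)&(f[...,2]>120)).astype(np.uint8);m=cv2.morphologyEx(m,cv2.MORPH_OPEN,np.ones((3,3)))
N,L,S,ce=cv2.connectedComponentsWithStats(m)
for i in range(1,N):
  if S[i,4]>150: print(S[i],ce[i])
print('pad',plane(w,(159,192.5),.013),[plane(w,p,.013)[:2].round(4) for p in((135,171),(182,171),(183,214),(136,216))],'pane',plane(w,(70,70),.057),plane(w,(92,220),.057),'bun',plane(w,(387,201),.032))
y=-1.8*np.pi/180;R=np.array([[np.cos(y),-np.sin(y)],[np.sin(y),np.cos(y)]]);print('pad exp',np.array([.6145,.150])+R@[-.08,-.128])
"
```

```text
[ 441   51   41   43 1346] [461.20059435  72.28528975]
[ 134  170   49   46 2042] [158.41038198 192.27375122]
[ 368  186   38   36 1045] [386.47751196 203.79138756]
pad [0.53309388 0.02301029 0.013     ] [array([0.5637, 0.0507]), array([ 0.561, -0.011]), array([ 0.5011, -0.0059]), array([0.5011, 0.059 ])] pane [0.68252142 0.08428866 0.057     ] [0.5137162  0.09383515 0.057     ] bun [ 0.51373596 -0.27533512  0.032     ]
pad exp [0.5305189  0.02457602]
```

To row units: 0.178 m / 0.6 = 0.2967, -0.035 m / 0.6 = -0.0583.

Request:
arm_command(
  deltas=[
    [-0.0167,0.0667,0,0,0.75],
    [-0.0333,0.1333,0,0,0.75],
    [-0.05,0.2,0,0,0.75],
    [-0.0583,0.2667,0,0,0.75],
    [-0.0583,0.2967,0.05,0,0.75],
    [-0.0583,0.2967,0.1167,0,0.75],
    [-0.0583,0.2967,0.1833,0,0.75],
    [-0.0583,0.2967,0.2167,0,0.75],
    [-0.0583,0.2967,0.2167,0,0.75],
    [-0.0583,0.2967,0.2167,0,0.75],
  ],
)

```text
time_s: 8.47
tool_pos: [0.5119, -0.27, 0.0735]
tool_rot: [[0.999, -0.038, -0.002], [-0.038, -0.999, 0.001], [-0.002, -0.001, -1.0]]
contact_force: [0.2, -0.4, 0.2]
finger_gap: 0.75
grasp_force: 0.0
```

```bash
python3 -c "
from w import *
w=grab('w4')
f=cv2.cvtColor(w['frame'],cv2.COLOR_RGB2HSV)
m=((f[...,0]>8)&(f[...,0]<22)&(f[...,1]>60)&(f[...,2]>170)).astype(np.uint8);m=cv2.morphologyEx(m,cv2.MORPH_OPEN,np.ones((3,3)))
N,L,S,ce=cv2.connectedComponentsWithStats(m)
for i in range(1,N):
  if S[i,4]>150: print(S[i],ce[i],plane(w,ce[i],.036))
print(proj(w,(.509,-.278,.036)))
from rig import r
print(r.state()['tool_pos'])
"
```

```text
[   0    0  290   56 9231] [152.9558011  22.8241794] [ 0.65089173 -0.20976669  0.036     ]
[ 306    0  206   36 5752] [413.27590403  15.87621697] [ 0.64849265 -0.38385522  0.036     ]
[  183    39   329   261 47802] [375.50702899 156.40498306] [ 0.55511216 -0.36637883  0.036     ]
[133  54  56   9 339] [164.5280236   58.92625369] [ 0.62844858 -0.2148801   0.036     ]
[    0    65   183   135 16122] [ 77.43803498 122.04937353] [ 0.58851794 -0.14592941  0.036     ]
[  1 232  33  49 526] [ 22.46768061 256.90874525] [ 0.48116244 -0.07756081  0.036     ]
[ 148  333  200   47 4817] [234.08926718 350.08075566] [ 0.37879671 -0.24986586  0.036     ]
[321 361  28   7 176] [334.81818182 364.25568182] [ 0.35896176 -0.34407948  0.036     ]
[260.43284865 217.59120591]
[ 0.51302883 -0.27066026  0.07488151]
```

View pics/w4.png

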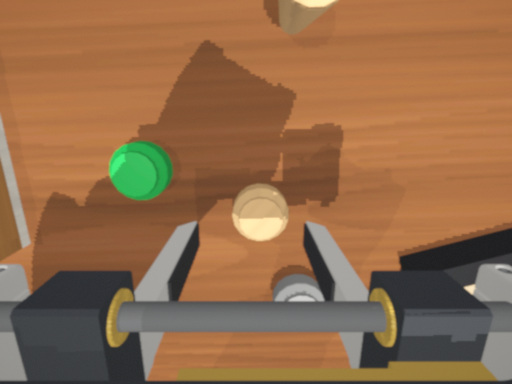

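The bun's outline is centred at (260,212), between the fingers and about 8 mm to their right. Green and grey are clear of the descent.

To row units: 0.069 m / 0.6 = 0.115, 0.0077 m / 0.6 = 0.0128.

Request:
arm_command(
  deltas=[
    [-0.0067,0.0128,0,0,0.75],
    [-0.0067,0.0128,0.0333,0,0.75],
    [-0.0067,0.0128,0.075,0,0.75],
    [-0.0067,0.0128,0.1033,0,0.75],
    [-0.0067,0.0128,0.115,0,0.75],
    [-0.0067,0.0128,0.115,0,0.75],
    [-0.0067,0.0128,0.115,0,0.4],
    [-0.0067,0.0128,0.115,0,0.4],
    [-0.0067,0.0128,0.115,0,0.4],
    [-0.0067,0.0128,0.115,0,0.4],
    [-0.0067,0.0128,0.115,0,0.4],
    [-0.0067,0.0128,0.115,0,0.4],
  ],
  grip_force=12,
)

```text
time_s: 9.52
tool_pos: [0.5086, -0.2784, 0.0062]
tool_rot: [[0.999, -0.038, 0.002], [-0.038, -0.999, -0.001], [0.002, 0.001, -1.0]]
contact_force: [-1.3, 1.6, 7.6]
finger_gap: 0.505
grasp_force: 12.0
```

Request:
arm_command(
  deltas=[
    [0,0,-0.0333,0,0.4],
    [0,0,-0.0833,0,0.4],
    [0,0,-0.15,0,0.4],
    [0,-0.0333,-0.2,0,0.4],
    [0,-0.0833,-0.2,0,0.4],
    [0.0167,-0.15,-0.2,0,0.4],
    [0.0167,-0.2167,-0.2,0,0.4],
    [0.02,-0.2833,-0.2,0,0.4],
    [0.02,-0.35,-0.2,0,0.4],
    [0.02,-0.4167,-0.2,0,0.4],
    [0.02,-0.4667,-0.2,0,0.4],
    [0.02,-0.5033,-0.2,0,0.4],
  ],
)

```text
time_s: 10.52
tool_pos: [0.531, 0.0275, 0.1252]
tool_rot: [[0.999, -0.034, -0.0], [-0.034, -0.999, 0.002], [-0.0, -0.002, -1.0]]
contact_force: [-0.2, -0.1, -0.8]
finger_gap: 0.506
grasp_force: 12.0
```

Request:
arm_command(
  deltas=[
    [0,0,0,0,0.4],
    [0,0,0,0,0.4],
    [0,0,0,0,0.4],
  ],
)

```text
time_s: 10.77
tool_pos: [0.5313, 0.0221, 0.1252]
tool_rot: [[0.999, -0.039, 0.0], [-0.039, -0.999, -0.001], [0.0, 0.001, -1.0]]
contact_force: [-0.1, -0.1, -1.1]
finger_gap: 0.507
grasp_force: 12.0
```

```bash
python3 -c "
from w import *
from rig import r
w=grab('w5');s=r.state();print(s['tool_pos'],s['tool_rot'],s['contact_force'],s['finger_gap'],s['grasp_force'])
print('pad px',proj(w,(.532,.024,.013)))
"
```

```text
[0.53125097 0.0214725  0.12517385] [[ 9.99184615e-01 -4.03745570e-02  3.22642737e-06]
 [-4.03745301e-02 -9.99184037e-01 -1.07582315e-03]
 [ 4.66596777e-05  1.07481567e-03 -9.99999421e-01]] [-0.86285218 -0.46375081 -0.15707374] 0.5113356141081876 11.9997890873492
pad px [248.56120297 189.73139664]
```

View pics/w5.png

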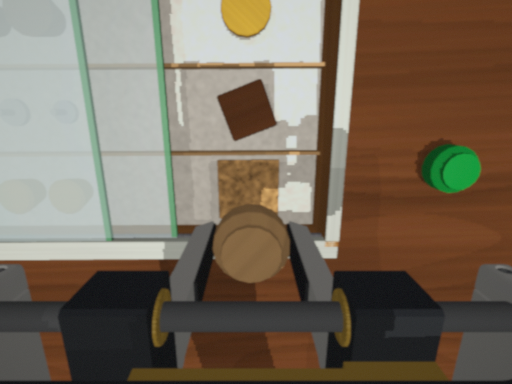

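The pad shows at about (249,189), as predicted, and the bun is held above it, level between the fingers.

To row units: 0.103 m / 0.6 = 0.1717, 0.1 m / 0.6 = 0.1667.

Request:
arm_command(
  deltas=[
    [0.0017,-0.0042,0.0333,0,0.4],
    [0.0017,-0.0042,0.075,0,0.4],
    [0.0017,-0.0042,0.1167,0,0.4],
    [0.0017,-0.0042,0.15,0,0.4],
    [0.0017,-0.0042,0.1667,0,0.4],
    [0.0017,-0.0042,0.1717,0,0.4],
    [0.0017,-0.0042,0.1717,0,0.4],
    [0.0017,-0.0042,0.1717,0,0.4],
  ],
)

```text
time_s: 11.48
tool_pos: [0.5332, 0.0251, 0.0229]
tool_rot: [[0.999, -0.039, 0.001], [-0.039, -0.999, -0.0], [0.001, 0.0, -1.0]]
contact_force: [0.1, 0.6, -1.8]
finger_gap: 0.504
grasp_force: 12.0
```

Request:
arm_command(
  deltas=[
    [0,0,0.0017,0,0.4],
    [0,0,0.0033,0,0.4],
    [0,0,0.005,0,0.4],
    [0,0,0.005,0,0.4],
    [0,0,0.005,0,0.4],
  ],
)

```text
time_s: 11.9
tool_pos: [0.5326, 0.0258, 0.0193]
tool_rot: [[0.999, -0.038, 0.0], [-0.038, -0.999, 0.0], [0.0, -0.0, -1.0]]
contact_force: [-0.4, 0.3, -1.1]
finger_gap: 0.502
grasp_force: 12.0
```

To row units: 0.001 m / 0.6 = 0.0017, 0.0005 m / 0.6 = 0.0008.

Request:
arm_command(
  deltas=[
    [0,0,0.0008,0,0.4],
    [0,0,0.0017,0,0.4],
    [0,0,0.0017,0,0.4],
  ],
)

```text
time_s: 12.15
tool_pos: [0.5326, 0.0258, 0.0192]
tool_rot: [[0.999, -0.038, 0.001], [-0.038, -0.999, 0.0], [0.001, -0.0, -1.0]]
contact_force: [-2.2, 0.7, 9.0]
finger_gap: 0.505
grasp_force: 12.0
```

To row units: -0.12 m / 0.6 = -0.2, -0.11 m / 0.6 = -0.1833.

Request:
arm_command(
  deltas=[
    [0,0,0,0,0.53],
    [0,0,-0.0008,0,0.57],
    [0,0,-0.0008,0,0.65],
    [0,0,-0.0008,0,0.65],
    [0,0,-0.0008,0,0.65],
    [0,0,-0.0008,0,0.65],
    [0,0,-0.0167,0,0.65],
    [0,0,-0.0417,0,0.65],
    [0,0,-0.0833,0,0.65],
    [0,0,-0.1333,0,0.65],
    [0,0,-0.1833,0,0.65],
    [0,0,-0.2,0,0.4],
  ],
)

```text
time_s: 13.15
tool_pos: [0.5348, 0.0257, 0.1424]
tool_rot: [[0.999, -0.039, 0.007], [-0.039, -0.999, 0.001], [0.007, -0.001, -1.0]]
contact_force: [-0.6, -0.2, -1.0]
finger_gap: 0.608
grasp_force: 0.0
```

```bash
python3 -c "
from w import *
from rig import r
w=grab('w6');s=r.state();print(s['tool_pos'],s['contact_force'],s['finger_gap'])
print('pad px',proj(w,(.532,.024,.013)),'bun top exp',proj(w,(.532,.024,.049)),'edge',proj(w,(.532,.093,.057)))
"
```

```text
[0.53518087 0.02581249 0.1425874 ] [1.97727024 0.13380112 0.90356191] 0.573491528069821
pad px [252.26117443 189.36371175] bun top exp [252.37015966 198.48007787] edge [181.23331967 203.34753686]
```

View pics/w6.png

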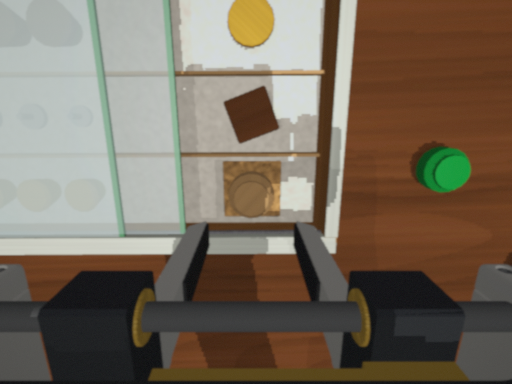

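The bun stands upright and centred on the pad at (252,195), and the pane edge is still at about x=180. Next I close the glass.

To row units: -0.092 m / 0.6 = -0.1533, 0.08 m / 0.6 = 0.1333.

Request:
arm_command(
  deltas=[
    [0.05,-0.05,0,0,0],
    [0.1,-0.1,0,0,0],
    [0.1233,-0.1533,0,0,0],
    [0.1233,-0.1533,0,0,0],
    [0.1233,-0.1533,0.0333,0,0],
    [0.1233,-0.1533,0.0833,0,0],
    [0.1233,-0.1533,0.1083,0,0],
    [0.1233,-0.1533,0.13,0,0],
    [0.1233,-0.1533,0.1333,0,0],
    [0.1233,-0.1533,0.1333,0,0],
    [0.1233,-0.1533,0.1333,0,0],
  ],
  grip_force=20,
)

```text
time_s: 14.12
tool_pos: [0.6097, 0.1147, 0.0577]
tool_rot: [[0.999, -0.038, -0.0], [-0.038, -0.999, -0.0], [-0.0, 0.0, -1.0]]
contact_force: [-0.9, 0.6, 0.3]
finger_gap: 0.005
grasp_force: 0.0
```

To row units: 0.0028 m / 0.6 = 0.0047, 0.002 m / 0.6 = 0.0033.

Request:
arm_command(
  deltas=[
    [0,0,0.0017,0,0],
    [0,0,0.0033,0,0],
    [0,0,0.0047,0,0],
    [0,0,0.0047,0,0],
    [0,0,0.0047,0,0],
  ],
)

```text
time_s: 14.53
tool_pos: [0.6102, 0.1149, 0.0559]
tool_rot: [[0.999, -0.038, 0.001], [-0.038, -0.999, 0.0], [0.001, -0.0, -1.0]]
contact_force: [-0.9, -0.4, 4.4]
finger_gap: 0.005
grasp_force: 2.4
```

To row units: 0.018 m / 0.6 = 0.03, 0.014 m / 0.6 = 0.0233.

Request:
arm_command(
  deltas=[
    [0,0,0.0013,0,0],
    [0,0,0.0023,0,0],
    [0,0,0.0023,0,0],
    [0,0.005,0.0023,0,0],
    [0,0.01,0.0023,0,0],
    [0,0.0167,0.0023,0,0],
    [0,0.0233,0.0023,0,0],
    [0,0.03,0.0023,0,0],
  ],
)

```text
time_s: 15.2
tool_pos: [0.6098, 0.1, 0.0558]
tool_rot: [[0.999, -0.037, 0.002], [-0.037, -0.999, 0.004], [0.002, -0.004, -1.0]]
contact_force: [-2.6, 4.2, 13.0]
finger_gap: 0.008
grasp_force: 6.6
```

To row units: 0.055 m / 0.6 = 0.0917, 0.05 m / 0.6 = 0.0833.

Request:
arm_command(
  deltas=[
    [0,0.0083,0.0005,0,0],
    [0,0.0167,0.0005,0,0],
    [0,0.025,0.0005,0,0],
    [0,0.0333,0.0005,0,0],
    [0,0.0417,0.0005,0,0],
    [0,0.05,0.0005,0,0],
    [0,0.0583,0.0005,0,0],
    [0,0.0667,0.0005,0,0],
    [0,0.075,0.0005,0,0],
    [0,0.0833,0.0005,0,0],
    [0,0.0917,0.0005,0,0],
  ],
)

```text
time_s: 16.12
tool_pos: [0.6079, 0.0447, 0.0558]
tool_rot: [[0.999, -0.037, 0.002], [-0.037, -0.999, 0.004], [0.002, -0.004, -1.0]]
contact_force: [-3.7, 3.9, 15.4]
finger_gap: 0.006
grasp_force: 7.8
```

To row units: 0.05 m / 0.6 = 0.0833, 0.01 m / 0.6 = 0.0167.

Request:
arm_command(
  deltas=[
    [0,0.0083,0,0,0],
    [0,0.0167,0,0,0],
    [0,0.025,0,0,0],
    [0,0.0333,0,0,0],
    [0,0.0417,0,0,0],
    [0,0.05,0,0,0],
    [0,0.0583,0,0,0],
    [0,0.0667,0,0,0],
    [0,0.075,0,0,0],
    [0,0.0833,0,0,0],
  ],
)

```text
time_s: 16.95
tool_pos: [0.6062, -0.0056, 0.0558]
tool_rot: [[0.999, -0.037, 0.002], [-0.037, -0.999, 0.003], [0.002, -0.003, -1.0]]
contact_force: [-2.8, 4.5, 15.4]
finger_gap: 0.007
grasp_force: 7.8
```

To row units: 0.01 m / 0.6 = 0.0167, 0.003 m / 0.6 = 0.005.

Request:
arm_command(
  deltas=[
    [0,0.005,0,0,0],
    [0,0.01,0,0,0],
    [0,0.0133,0,0,0],
    [0,0.0167,0,0,0],
  ],
)

```text
time_s: 17.28
tool_pos: [0.6059, -0.0157, 0.0558]
tool_rot: [[0.999, -0.037, 0.002], [-0.037, -0.999, 0.003], [0.002, -0.003, -1.0]]
contact_force: [-2.2, 5.0, 15.2]
finger_gap: 0.006
grasp_force: 7.8
```

To row units: 0.005 m / 0.6 = 0.0083, 0.002 m / 0.6 = 0.0033.

Request:
arm_command(
  deltas=[
    [0,0.0033,0,0,0],
    [0,0.0067,0,0,0],
    [0,0.0083,0,0,0],
    [0,0.0083,0,0,0],
  ],
)

```text
time_s: 17.62
tool_pos: [0.6057, -0.0211, 0.0557]
tool_rot: [[0.999, -0.038, 0.002], [-0.038, -0.999, 0.003], [0.002, -0.003, -1.0]]
contact_force: [-2.8, 3.0, 16.3]
finger_gap: 0.008
grasp_force: 7.8
```

To row units: 0.003 m / 0.6 = 0.005, 0.002 m / 0.6 = 0.0033.

Request:
arm_command(
  deltas=[
    [0,0.0017,0,0,0],
    [0,0.0033,0,0,0],
    [0,0.005,0,0,0],
  ],
)

```text
time_s: 17.87
tool_pos: [0.6057, -0.0226, 0.0558]
tool_rot: [[0.999, -0.037, 0.002], [-0.037, -0.999, 0.004], [0.002, -0.004, -1.0]]
contact_force: [-2.8, 7.2, 15.8]
finger_gap: 0.006
grasp_force: 7.9
```

To row units: 0.0015 m / 0.6 = 0.0025, 0.001 m / 0.6 = 0.0017.

Request:
arm_command(
  deltas=[
    [0,0.0017,0,0,0],
    [0,0.0025,0,0,0],
    [0,0.0025,0,0,0],
  ],
)

```text
time_s: 18.12
tool_pos: [0.6057, -0.0226, 0.0558]
tool_rot: [[0.999, -0.036, 0.003], [-0.036, -0.999, 0.006], [0.002, -0.006, -1.0]]
contact_force: [-2.4, 8.4, 16.0]
finger_gap: 0.005
grasp_force: 7.9
```

To row units: -0.15 m / 0.6 = -0.25, -0.003 m / 0.6 = -0.005.

Request:
arm_command(
  deltas=[
    [0,0,-0.005,0,0],
    [0,0,-0.0333,0,0],
    [0,0,-0.0833,0,0],
    [0,0.05,-0.1333,0,0],
    [0,0.1,-0.2,0,0],
    [0,0.1333,-0.25,0,0],
    [0,0.1333,-0.25,0,0],
    [0,0.1333,-0.25,0,0],
    [0,0.1333,-0.25,0,0],
  ],
)

```text
time_s: 18.87
tool_pos: [0.601, -0.1068, 0.203]
tool_rot: [[0.999, -0.038, -0.001], [-0.038, -0.999, 0.001], [-0.001, -0.001, -1.0]]
contact_force: [0.4, -0.0, -0.6]
finger_gap: 0.003
grasp_force: 0.0
```

```bash
python3 -c "
from w import *
from rig import r
w=grab('w7');s=r.state();print(s['tool_pos'],s['contact_force'])
f=w['frame']
for v in (90,180):
  print(v,' '.join('%d:%s'%(u,tuple(f[v,u].tolist())) for u in range(186,226,2)))
y=-1.8*np.pi/180
for yy,z in((-.210,.067),(-.198,.066),(-.198,.057)):
  print([proj(w,(.6145-.0314*x0*0+.99951*x0+.0314*yy,.150-.0314*x0+.99951*yy,z)).round(1) for x0 in(.08,0)])
cv2.imwrite('pics/w7c.png',cv2.resize(f[:290,80:330,::-1],None,fx=2,fy=2))
"
```

```text
[ 0.60049572 -0.10585592  0.20210761] [-0.05026718 -0.53832247 -1.07055266]
90 186:(218, 220, 217) 188:(217, 219, 216) 190:(208, 217, 210) 192:(179, 211, 188) 194:(184, 194, 180) 196:(189, 191, 181) 198:(186, 188, 178) 200:(188, 190, 180) 202:(188, 190, 180) 204:(179, 179, 170) 206:(109, 90, 73) 208:(94, 62, 32) 210:(92, 61, 34) 212:(111, 96, 83) 214:(92, 65, 49) 216:(85, 50, 28) 218:(85, 53, 30) 220:(87, 53, 31) 222:(87, 53, 33) 224:(94, 56, 34)
180 186:(214, 218, 213) 188:(214, 218, 215) 190:(214, 217, 214) 192:(215, 218, 214) 194:(215, 218, 214) 196:(196, 214, 199) 198:(176, 203, 180) 200:(187, 191, 179) 202:(185, 187, 177) 204:(183, 185, 175) 206:(184, 186, 176) 208:(176, 178, 168) 210:(108, 93, 77) 212:(92, 61, 32) 214:(98, 68, 42) 216:(105, 84, 67) 218:(90, 59, 41) 220:(85, 52, 30) 222:(86, 53, 30) 224:(84, 51, 29)
[array([205.4, 106.2]), array([208.9, 180.3])]
[array([194.2, 106.3]), array([198.4, 180.1])]
[array([195.8, 106.4]), array([199.8, 178.4])]
```

View pics/w7c.png

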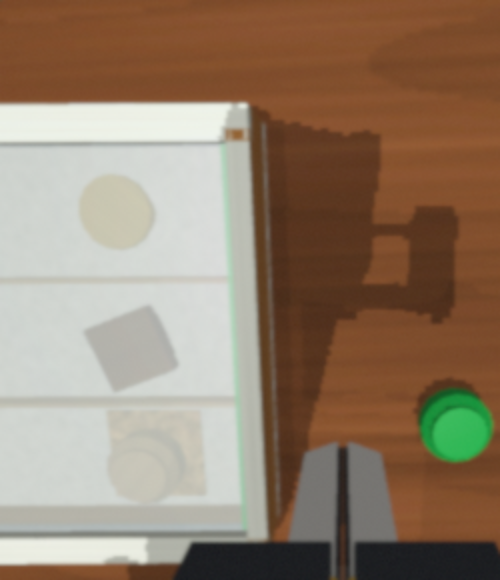

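The green edge now runs flush against the end rim with no gap, and the bun stands on its pad under the glass with the other samples undisturbed. The arm is clear, so I'm handing in.

```bash
python3 -c "
from rig import r
print(r.job_done())"
```

```text
the job is handed in; nothing more can be done
None
```

I handed the job in: the bun foot stands upright on the cork pad and the glass is shut against the end wall. No force reading on the glass passed about 18 N, and the other samples look unmoved; I got no verdict back from the judging.

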